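# Close the drying tin with its double lid, then take off the outer cap alone

## Task

The washed nuts in the round drying tin have to air under the vented inner lid: lift the double lid as a pair by the inner lid's black knob, lower it gently onto the tin until the inner lid is fully home on the rim with the cap still nested on it, and let go of the knob. Then take the outer cap by its collar and lift it straight off, leaving the inner lid seated and undisturbed, and finish while still holding the cap level in the gripper, about 10 cm above where it sat. Never drop the lids, separate them before the inner lid is home, shove or tip the tin, or disturb the other things on the bench.

Things in the scene. Friction and masses are not known exactly. Their poses are not given: they have to be found in the camera images.
- tin_mouth (a point): Centre of the mouth of the drying tin, in the plane of its rim; z up. The tin is a plain round open steel tin, 90 mm outside, 84 mm inside, 70 mm high, 0.9 kg, loose on the bench, with two nuts in it.
- knob (a point): Grip point on the axis of the inner lid's black round knob, 22 mm across; z up. The knob's top is 13 mm above it. With the cap on, the knob stands up through the cap's open collar, whose top edge is then 13 mm below this point, so 26 mm of knob show. The disc's underside is 50 mm below this point, the foot of its plug 62 mm (on the bench at the start).
- inner_seat (a point): Centre of the underside of the inner lid's disc; it meets tin_mouth when the lid is home (3 mm play sideways). z up. Inner lid, about 0.25 kg: aluminium disc, 96 mm diameter, 8 mm thick, vent holes, knob on a thin neck on top; below, a tapered plug (78 mm narrowing to 68 mm, 12 mm deep) that enters the tin.
- collar (a point): Point on the outer cap's axis, 13 mm below its collar's top edge; z up. Cap, about 0.14 kg: steel plate, 105 mm diameter, 3 mm thick, 7 mm skirt; upright collar 46 mm outside, 38 inside, 26 high. Plate top 13 mm, skirt edge 23 mm below the point. Lies loose on the inner lid, this point 26 mm below knob's: the knob lifts both, the collar the cap alone.
- marker_mid (a point): Bystander: marker pen, 17 x 135 x 16 mm, lying; centre. To be left alone.
- roll_mid (a point): Bystander: roll of dark tape, 55 mm across, 19 mm high, lying flat; centre. To be left alone.
- spanner_mid (a point): Bystander: small spanner, 33 x 198 x 6 mm, lying; centre. To be left alone.
- bolt_mid (a point): Bystander: brass-coloured hex bolt, 22 x 78 x 19 mm, lying; centre. To be left alone.
- nut_a: Steel hex nut, 24 x 27 x 13 mm, lying in the tin; origin at its underside. It stays there.
- nut_b: Steel hex nut, 22 x 25 x 13 mm, lying in the tin; origin at its underside. It stays there.
Not all that is in view belongs to the job. Leave any purple or red look-alike of the part that bears collar alone.

How it is judged:
By the outcome, as a careful person would: the job done as asked, in the order asked, and still so for the second after the job is handed in, while the arm keeps its last pose, push and grip.
It also fails if it takes over 48 s, if anything falls off the work surface, if the arm or the gripper's body presses on something with over 40 N, if the wrist force passes 120 N, or if a joint passes its speed limit or range.

## Robot

A 6-joint arm with a two-finger parallel gripper is mounted at the origin on a cart in front of the work surface, level with it; the furniture and walls round the work are solid. World frame = base frame: x ahead of the robot, y to its left, z up, the work surface at z = 0. Lengths are in m, angles in rad, forces in N, time in s.
With the tool pointing down it reaches from about 0.425 to 0.95 m from the base axis. Payload 3.5 kg.
Tool frame: the origin (TCP) lies midway between the tips of the shut fingers; the grasp point (between the pads) lies 19 mm behind it; z points along the fingers, y is the direction in which the jaws open and shut (so a half turn about z gives the same grasp; the last joint's range is limited). The gripper opens to 85 mm and grips with 20 to 120 N. Pads are 22 mm wide; open, the fingers measure 114 mm over their backs; the gripper's body (76 mm by 85 mm) begins 54 mm behind the grasp point. The pads swing forward as they close: fully open they stand 13 mm farther back than shut.
Start: joints at [-1.282, 0.286, 1.577, -0, 1.279, -0.15], TCP at [0.287, -0.611, 0.231] pointing down, gripper open.
Joint ranges: [-2.77, 2.77], [-0.9, 2.22], [0.21, 2.48], [-1.53, 4.67], [0.24, 2.81], [-2.84, 2.84]. Speed limits (rad/s): [2.79, 2.79, 3.14, 3.14, 3.14, 3.14].

## Interface

Orientations are given as a unit quaternion [w, x, y, z].
In Python, from plant import * gives the robot as it stands.
- The arm moves only by the tool apply_moves, never from a script. Its argument "motion" is a list that holds one entry, the list of rows, each a list of 7 numbers: the opening, from 0 (shut) to 1 (fully open), then the shift along the world's x, y, z in mm, then the turn, a rotation vector about the world's x, y, z in rad. A call has 1 to 20 rows; each row shifts and turns the pose as measured when the row begins; what a row does not reach is not made up. A row lasts 1/12 s, in which the tool goes at most 41.7 mm and 7.16 degrees, less where a joint would pass 70% of its speed; a pose out of reach is approached as far as the arm can. A call with a gripper value outside its range is refused whole. The fingers move at their own pace and stop on an object; "grip_force" is the grip in N (left out, the last holds). Time passes only in rows, so rows that do not move let the fingers close. It gives the time, the measured TCP pose, the force and the opening at its end, in the units of the state.
- read_state(): the state, without advancing time (a new reading comes with each control period).
- camera(name): name is "scene" or "top" or "wrist"; returns (picture, depth): 384x512x3 uint8, red, green, blue; 384x512 float32, m along the optical axis (not along the pixel's ray), 0 where there is no reading.
- camera_params(name): a dict with "intrinsics" (3x3 intrinsics, pixels), "R" (3x3) and "t" (3): a world point X has camera coordinates R X + t. Camera axes: x right, y down, z forward; pixel columns grow to the right and rows downward; lengths in m; the calibration is good to about 2 mm. A picture is of the moment at which its call begins: read the wrist's pose just before it. camera_params takes no time and is no camera call; for the wrist camera it gives the pose at the moment of the call.
- job_done(): hands the job in, once; it reports no verdict.
The state is a dict: "time_s": time; "q": joint angles; "joint_velocities": joint speeds; "joint_efforts": joint torques, N m; "ee_pos": TCP position; "ee_rot": TCP orientation; "force": force on the tool from outside, world axes, zero at the start; "torque": the same for the moment, N m; "opening": opening from 0.0 (shut) to 1.0 (fully open).
Only numpy, scipy, OpenCV 4.12 (cv2) and the standard library are available. Lean on these libraries where they do the work, as an engineer would, in place of code of your own. Each camera call takes 0.05 s, during which the arm holds its last target. There are 200 camera calls.

## Working session

There is one attempt and no reset: what is moved stays moved. The work goes in short steps, Python scripts to look and compute and a tool call to move; the robot and the scene stay as the last step left them, time stands still between calls to the robot, and variables do not carry over. Pictures are saved under pics/ and viewed, about 8 in all and at most 12, crops included, and the job is handed in when it is done.

Besides the shell and the picture viewer there is one more tool, called by a JSON object that holds its "op" and its "data". apply_moves: Moves the arm, as the interface text tells. Its arguments: {"type":"object","properties":{"motion":{"type":"array","items":{"type":"array","items":{"type":"array","items":{"type":"number"}}}},"grip_force":{"type":"number"}},"required":["motion"]}

```bash
mkdir -p pics; cat > h.py <<'E'
from plant import *
import numpy as np, cv2
def cap(n):
    P=camera_params(n); im,d=camera(n); return im,d,P
def save(im,f): cv2.imwrite('pics/'+f,cv2.cvtColor(im,cv2.COLOR_RGB2BGR))
def cloud(d,P):
    K=P['intrinsics'];R=np.array(P['R']);t=np.array(P['t'])
    v,u=np.mgrid[:d.shape[0],:d.shape[1]]
    c=np.stack([(u-K[0][2])/K[0][0]*d,(v-K[1][2])/K[1][1]*d,d],-1)
    return (c-t)@R
def ray(P,u,v,z):
    K=np.array(P['intrinsics']);R=np.array(P['R']);t=np.array(P['t'])
    o=-R.T@t; w=R.T@np.linalg.inv(K)@[u,v,1]
    return o+w*(z-o[2])/w[2]
E
python3 - <<'E'
from h import *
s=read_state();print({k:np.round(v,3) for k,v in s.items()})
for n in('scene','top'):
    im,d,P=cap(n); np.savez(n+'.npz',im=im,d=d,P=np.array(P,dtype=object)); save(im,n+'0.png'); print(n,-np.array(P['R']).T@P['t'])
E
```

```text
{'time_s': np.float64(0.0), 'q': array([-1.282,  0.287,  1.578,  0.   ,  1.279, -0.15 ]), 'joint_velocities': array([ 0.001,  0.001,  0.   ,  0.001, -0.   ,  0.001]), 'joint_efforts': array([-2.0000e-03, -4.0598e+01, -2.9263e+01, -0.0000e+00,  6.0000e-03,
        0.0000e+00]), 'ee_pos': array([ 0.287, -0.61 ,  0.23 ]), 'ee_rot': array([-0.001,  0.976,  0.218, -0.   ]), 'force': array([-0.061,  0.352, -1.211]), 'torque': array([0.02 , 0.018, 0.006]), 'opening': np.float64(0.999)}
scene [-0.37083051  0.61359722  0.89833501]
top [ 0.47764412 -0.06354681  1.33162481]
```

View pics/top0.png

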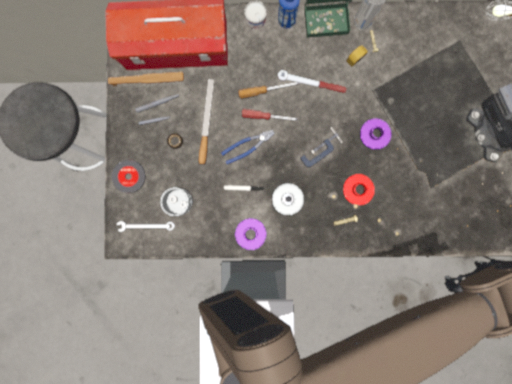

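View pics/scene0.png

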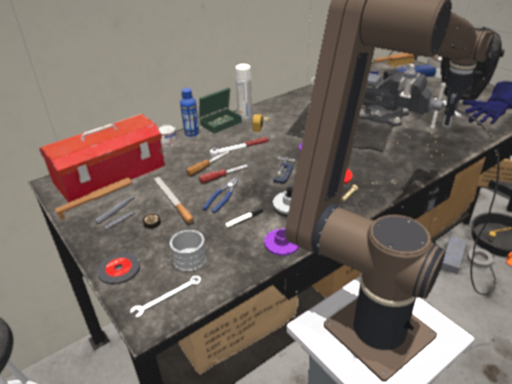

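The top view shows the tin at about (176,202), the cap and lid with the black knob at (288,199), purple look-alikes at (250,234) and (376,134), and a red one at (359,189). The marker lies at (243,188) and the spanner at (146,226).

```bash
python3 - <<'E'
from h import *
z=np.load('top.npz',allow_pickle=True); im,d,P=z['im'],z['d'],z['P'].item()
X=cloud(d,P)
def box(n,u0,u1,v0,v1,lo,hi):
    p=X[v0:v1,u0:u1].reshape(-1,3); m=(p[:,2]>lo)&(p[:,2]<hi)&(d[v0:v1,u0:u1].ravel()>0); p=p[m]
    print(n,len(p),'med',p.mean(0).round(4),'mid',((p.min(0)+p.max(0))/2).round(4),'ext',np.ptp(p,axis=0).round(3),'zmax',p[:,2].max().round(3))
box('bench',180,220,180,200,-.02,.02)
box('tin rim',155,197,182,222,.06,.08)
box('cap',268,308,180,220,.02,.045); box('collar+',268,308,180,220,.045,.1)
box('knob',268,308,180,220,.066,.09)
box('marker',220,266,180,195,.006,.03)
box('purple',232,270,216,252,.01,.08)
box('red',340,378,172,208,.01,.08)
print(P['intrinsics'])
big=cv2.resize(np.hstack([im[175:230,150:205],im[172:227,260:315]]),None,fx=7,fy=7,interpolation=cv2.INTER_CUBIC);save(big,'crop.png')
E
```

```text
bench 755 med [ 5.318e-01  1.572e-01 -2.000e-04] mid [0.5311 0.1599 0.004 ] ext [0.067 0.136 0.027] zmax 0.017
tin rim 127 med [0.4933 0.2355 0.0687] mid [0.4931 0.2324 0.0678] ext [0.089 0.091 0.015] zmax 0.076
cap 530 med [ 0.497  -0.1416  0.0237] mid [ 0.4987 -0.1413  0.0318] ext [0.102 0.102 0.024] zmax 0.044
collar+ 80 med [ 0.4981 -0.1423  0.0611] mid [ 0.4981 -0.1429  0.0643] ext [0.04  0.04  0.038] zmax 0.083
knob 36 med [ 0.4975 -0.1423  0.0738] mid [ 0.4977 -0.1416  0.0753] ext [0.02  0.019 0.016] zmax 0.083
marker 174 med [0.5375 0.0093 0.0131] mid [0.5385 0.0067 0.0137] ext [0.048 0.134 0.015] zmax 0.021
purple 331 med [ 0.3804 -0.0154  0.0159] mid [ 0.3809 -0.0144  0.0258] ext [0.102 0.102 0.032] zmax 0.042
red 309 med [ 0.5276 -0.3852  0.0171] mid [ 0.5292 -0.3855  0.0265] ext [0.1   0.103 0.033] zmax 0.043
[[385.18041904   0.         261.66915879]
 [  0.         385.18041904 180.98280527]
 [  0.           0.           1.        ]]
```

View pics/crop.png

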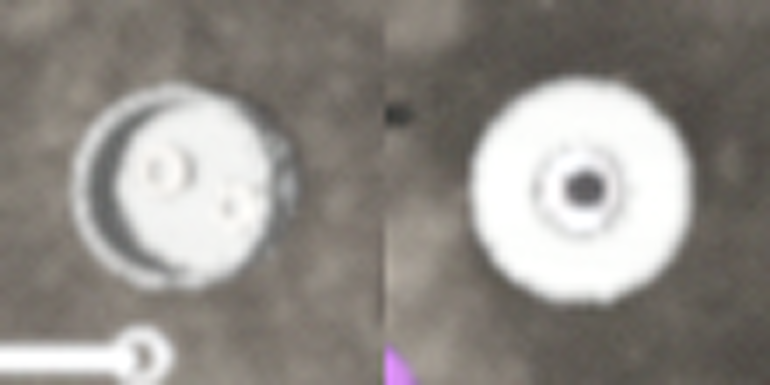

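The crop shows the tin rim on the left with two nuts inside, the inner lid and cap on the right, and the black knob centred in the collar. The knob is near (0.4975,-0.142) and the tin near (0.493,0.234). I'll move over the knob.

{"op": "apply_moves", "data": {"motion": [[[1, 15, 33.5, 0, 0, 0, 0], [1, 15, 33.5, 0, 0, 0, 0], [1, 15, 33.5, 0, 0, 0, 0], [1, 15, 33.5, 0, 0, 0, 0], [1, 15, 33.5, 0, 0, 0, 0], [1, 15, 33.5, 0, 0, 0, 0], [1, 15, 33.5, 0, 0, 0, 0], [1, 15, 33.5, 0, 0, 0, 0], [1, 15, 33.5, 0, 0, 0, 0], [1, 15, 33.5, 0, 0, 0, 0], [1, 15, 33.5, 0, 0, 0, 0], [1, 15, 33.5, 0, 0, 0, 0], [1, 15, 33.5, 0, 0, 0, 0], [1, 15, 33.5, 0, 0, 0, 0], [1, 0, 0, 0, 0, 0, 0], [1, 0, 0, 0, 0, 0, 0]]]}}

```text
time_s: 1.43
ee_pos: [0.4953, -0.1152, 0.2194]
ee_rot: [-0.008, 0.977, 0.215, -0.003]
force: [-0.4, -0.3, 0.1]
opening: 1.003
```

```bash
cat > w.py <<'E'
from h import *
import sys
s=read_state();print(s['time_s'],np.round(s['ee_pos'],4),np.round(s['ee_rot'],4),np.round(s['q'],2),np.round(s['force'],2),s['opening'])
im,d,P=cap('wrist');np.savez('wrist.npz',im=im,d=d,P=np.array(P,dtype=object));save(im,sys.argv[1]);print(-np.array(P['R']).T@P['t'])
E
python3 w.py w1.png
```

```text
1.4333 [ 0.4953 -0.1152  0.2194] [-0.0076  0.9766  0.2151 -0.0029] [-0.43 -0.07  1.99  0.01  1.24  0.7 ] [-0.43 -0.35  0.15] 1.0028622808190617
[ 0.56214977 -0.08645412  0.36179705]
```

View pics/w1.png

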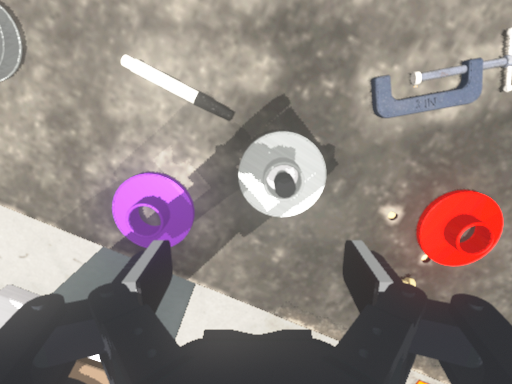

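The wrist view shows the cap at about (282,174), the knob at (286,182), a purple decoy at (152,210) and a red one at (459,228). I'll measure from here.

```bash
cat > m.py <<'E'
from h import *
from scipy.optimize import least_squares
z=np.load('wrist.npz',allow_pickle=True); im,d,P=z['im'],z['d'],z['P'].item()
X=cloud(d,P)
def circ(p,r=None):
    c=p.mean(0)[:2]
    f=lambda q:np.hypot(p[:,0]-q[0],p[:,1]-q[1])-(q[2] if r is None else r)
    return least_squares(f,[*c,.04],loss='soft_l1',f_scale=.001).x
def near(c,rad,lo,hi):
    return (np.hypot(X[...,0]-c[0],X[...,1]-c[1])<rad)&(X[...,2]>lo)&(X[...,2]<hi)&(d>0)
def edge(mask,zp):  # outline of mask, cast on plane zp
    cs,_=cv2.findContours(mask.astype(np.uint8),0,1); c=max(cs,key=cv2.contourArea)[:,0]
    return np.array([ray(P,u,v,zp) for u,v in c])
def pca_tilt(p):
    q=p-p.mean(0); n=np.linalg.svd(q,full_matrices=False)[2][2]; return n*np.sign(n[2])
E
python3 - <<'E'
from m import *
c=(.4975,-.142)
m=near(c,.065,.012,.034); m2=near(c,.065,.012,.1)
e=edge(m2,.022); print('cap outline',circ(e).round(4))
p=X[near(c,.05,.016,.03)&~near(c,.026,-1,1)];print('plate z',np.median(p[:,2]),pca_tilt(p).round(3))
p=X[near(c,.03,.04,.06)];print('collar',circ(p),len(p),np.percentile(p[:,2],[50,90]))
p=X[near(c,.018,.062,.1)];print('knob',p.mean(0),len(p),np.percentile(p[:,2],[10,50,90]))
g=im.max(2)<110
k=near(c,.018,.068,.1); e=edge(k,.075); print('knob top',circ(e).round(4))
p=X[near((.58,-.2),.03,-.02,.02)]; print('bench z',np.median(p[:,2]))
E
```

```text
cap outline [ 0.4959 -0.1447  0.052 ]
plate z 0.022784665572014133 [0.    0.001 1.   ]
collar [ 0.49615583 -0.14426235  0.02051261] 577 [0.04995833 0.05144114]
knob [ 0.49694989 -0.14367431  0.07348566] 383 [0.06901832 0.07448602 0.07548578]
knob top [ 0.4965 -0.1439  0.0106]
bench z -0.00028890015302397926
```

{"op": "apply_moves", "data": {"motion": [[[1, 1, -20, 0, -0.013, -0.009, 0], [1, 0, -9, 0, 0, 0, 0], [1, 0, 0, 0, 0, 0, 0], [1, 0, 0, -25, 0, 0, 0], [1, 0, 0, -25, 0, 0, 0], [1, 0, 0, -25, 0, 0, 0], [1, 0, 0, -20, 0, 0, 0], [1, 0, 0, 0, 0, 0, 0], [1, 0, 0, 0, 0, 0, 0]]]}}

```text
time_s: 2.23
ee_pos: [0.4935, -0.1532, 0.1226]
ee_rot: [-0.001, 0.978, 0.206, 0.001]
force: [-0.1, -0.7, 0.7]
opening: 0.997
```

{"op": "apply_moves", "data": {"motion": [[[1, 3, 9.2, -20, 0, 0, 0], [1, 0, 0, 0, 0, 0, 0], [1, 0, 0, 0, 0, 0, 0]]]}}

```text
time_s: 2.48
ee_pos: [0.4981, -0.1464, 0.1061]
ee_rot: [0.001, 0.979, 0.205, 0.003]
force: [1.1, -1.1, 0.6]
opening: 0.999
```

{"op": "apply_moves", "data": {"motion": [[[1, -1.5, 2.4, -22, 0, 0.006, 0], [1, 0, 0, -14, 0, 0, 0], [1, 0, 0, 0, 0, 0, 0], [1, 0, 0, 0, 0, 0, 0], [1, 0, 0, 0, 0, 0, 0]]]}}

```text
time_s: 2.9
ee_pos: [0.5019, -0.1483, 0.0794]
ee_rot: [0.005, 0.979, 0.204, 0.005]
force: [-0.8, -0.6, 0.4]
opening: 1.0
```

```bash
python3 w.py w2.png
```

```text
2.9 [ 0.5019 -0.1483  0.0794] [0.005  0.9789 0.2043 0.0055] [-0.48  0.13  2.06 -0.    0.93  0.68] [-0.79 -0.64  0.38] 1.0003485518036959
[ 0.56631271 -0.11805304  0.22258681]
```

View pics/w2.png

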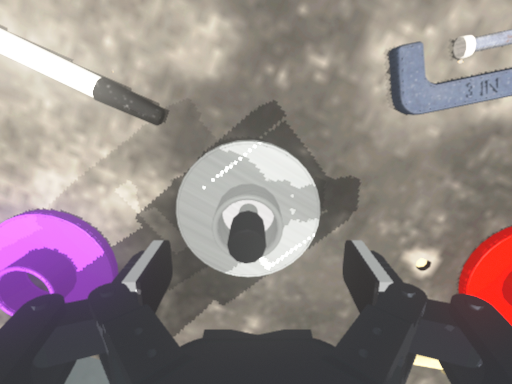

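The closer wrist view shows the knob at (247,237), between the fingers but a little to the left, and the cap centred at (249,207). I'll measure it again and see how much a resting row drifts.

```bash
cat > k.py <<'E'
from m import *
c=(.4965,-.144)
p=X[near(c,.05,.016,.03)&~near(c,.026,-1,1)];print('plate z',np.median(p[:,2]))
m2=near(c,.065,.012,.1); e=edge(m2,.022); print('cap outline',circ(e).round(4))
p=X[near(c,.03,.044,.055)];print('collar',circ(p),len(p),np.percentile(p[:,2],[50,90]))
k=near(c,.018,.073,.1); print('knobtop',X[k].mean(0)); e=edge(k,.075); print('knob top',circ(e).round(4))
E
python3 k.py
```

```text
plate z 0.0228713068707848
cap outline [ 0.4955 -0.1446  0.0523]
collar [ 0.49599719 -0.14433381  0.02048676] 1335 [0.04999838 0.05129061]
knobtop [ 0.49603862 -0.14427324  0.07472493]
knob top [ 0.496  -0.1443  0.0103]
```

{"op": "apply_moves", "data": {"motion": [[[1, 0, 0, 0, 0, 0, 0], [1, 0, 0, 0, 0, 0, 0]]]}}

```text
time_s: 3.12
ee_pos: [0.5037, -0.1494, 0.0824]
ee_rot: [0.007, 0.979, 0.204, 0.008]
force: [-0.3, -0.4, -0.0]
opening: 1.001
```

{"op": "apply_moves", "data": {"motion": [[[1, -8.5, 5.5, -1.5, 0.012, 0.021, 0], [1, -0.9, 0.5, -10, 0.0014, 0.003, 0], [1, -0.9, 0.5, -8, 0.0014, 0.003, 0], [1, -0.9, 0.5, -1.5, 0.0014, 0.003, 0]]]}}

```text
time_s: 3.45
ee_pos: [0.4927, -0.1423, 0.0621]
ee_rot: [-0.004, 0.979, 0.204, -0.005]
force: [-0.3, 0.5, -0.0]
opening: 1.001
```

{"op": "apply_moves", "data": {"motion": [[[1, 0, 0, 0, 0, 0, 0]]]}}

```text
time_s: 3.53
ee_pos: [0.4918, -0.1419, 0.0609]
ee_rot: [-0.005, 0.979, 0.204, -0.006]
force: [-0.1, -0.7, 0.0]
opening: 1.0
```

{"op": "apply_moves", "data": {"motion": [[[1, 0, 0, 0, 0, 0, 0]]]}}

```text
time_s: 3.62
ee_pos: [0.4913, -0.1416, 0.0601]
ee_rot: [-0.005, 0.979, 0.204, -0.007]
force: [-0.6, -0.2, -0.7]
opening: 1.0
```

{"op": "apply_moves", "data": {"motion": [[[1, 0, 0, 0, 0, 0, 0], [1, 0, 0, 0, 0, 0, 0]]]}}

```text
time_s: 3.78
ee_pos: [0.491, -0.1414, 0.0596]
ee_rot: [-0.006, 0.979, 0.204, -0.007]
force: [-0.5, 0.1, -0.1]
opening: 0.998
```

{"op": "apply_moves", "data": {"motion": [[[1, 4, -2.3, -6, -0.007, -0.013, 0], [1, 0, 0, 0, 0, 0, 0], [1, 0, 0, 0, 0, 0, 0], [1, 0, 0, 0, 0, 0, 0]]]}}

```text
time_s: 4.12
ee_pos: [0.4956, -0.144, 0.0543]
ee_rot: [-0.0, 0.979, 0.204, -0.001]
force: [-0.0, -1.0, 0.4]
opening: 1.0
```

{"op": "apply_moves", "data": {"motion": [[[0.6, 0.2, -0.2, -1.5, 0, -0.0015, 0], [0.3, 0, 0, 0, 0, 0, 0], [0, 0, 0, 0, 0, 0, 0], [0, 0, 0, 0, 0, 0, 0], [0, 0, 0, 0, 0, 0, 0], [0, 0, 0, 0, 0, 0, 0], [0, 0, 0, 0, 0, 0, 0]]], "grip_force": 45}}

```text
time_s: 4.7
ee_pos: [0.4962, -0.1442, 0.0539]
ee_rot: [-0.0, 0.979, 0.204, 0.0]
force: [-0.2, 0.0, -1.1]
opening: 0.237
```

```bash
python3 w.py w3.png
```

```text
4.7 [ 0.4962 -0.1442  0.0539] [-2.000e-04  9.789e-01  2.044e-01  2.000e-04] [-0.48  0.17  2.08  0.    0.9   0.68] [-0.22  0.   -1.05] 0.23676041707721227
[ 0.56236025 -0.11506102  0.19649666]
```

View pics/w3.png

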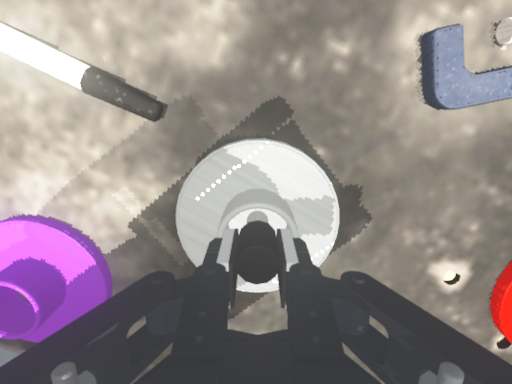

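The fingers hold the knob at about (258,250), with the tips above the collar and the cap flat underneath. I'll lift.

{"op": "apply_moves", "data": {"motion": [[[0, 0, 0, 3, 0, 0, 0], [0, 0, 0, 8, 0, 0, 0], [0, 0, 0, 15, 0, 0, 0], [0, 0, 0, 20, 0, 0, 0], [0, 0, 0, 20, 0, 0, 0], [0, 0, 0, 20, 0, 0, 0], [0, 0, 0, 15, 0, 0, 0], [0, 0, 0, 8, 0, 0, 0], [0, 0, 0, 0, 0, 0, 0], [0, 0, 0, 0, 0, 0, 0], [0, 0, 0, 0, 0, 0, 0]]]}}

```text
time_s: 5.67
ee_pos: [0.4878, -0.1403, 0.1613]
ee_rot: [-0.006, 0.979, 0.204, -0.007]
force: [0.1, -0.6, -3.7]
opening: 0.233
```

{"op": "apply_moves", "data": {"motion": [[[0, 4, 6, 5, -0.007, -0.013, 0], [0, 1, 14, 3, 0, 0, 0], [0, 0, 22, 0, 0, 0, 0], [0, 0, 26, 0, 0, 0, 0], [0, 0, 26, 0, 0, 0, 0], [0, 0, 26, 0, 0, 0, 0], [0, 0, 22, 0, 0, 0, 0], [0, 0, 14, 0, 0, 0, 0], [0, 0, 6, 0, 0, 0, 0], [0, 0, 0, 0, 0, 0, 0], [0, 0, 0, 0, 0, 0, 0], [0, 0, 0, 0, 0, 0, 0]]]}}

```text
time_s: 6.67
ee_pos: [0.4867, 0.0329, 0.159]
ee_rot: [-0.005, 0.979, 0.203, -0.008]
force: [-0.3, 0.4, -3.6]
opening: 0.239
```

```bash
python3 w.py w4.png
```

```text
6.6667 [0.4867 0.0329 0.159 ] [-0.0051  0.9791  0.203  -0.008 ] [-0.14 -0.05  2.08  0.    1.13  1.02] [-0.31  0.38 -3.63] 0.2386515425182918
[0.55550687 0.06093587 0.30053638]
```

View pics/w4.png

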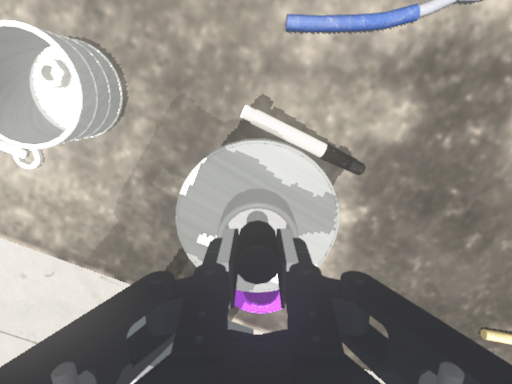

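The carried lids look unchanged in the grip. The tin's mouth shows at upper left, about (20,85), partly cut off. I'll fit the rim.

```bash
cat > tin.py <<'E'
from m import *
s=read_state(); kz=s['ee_pos'][2]+.008; k=s['ee_pos'][:2]
c=(.4933,.2345)
p=X[near(c,.065,.064,.078)]; print('rim',len(p),circ(p),circ(p,.0435)[:2],p[:,2].max(),np.percentile(p[:,2],90))
# level of cap plate
q=X[near(k,.055,kz-.052,kz-.025)&~near(k,.027,-1,1)]
q=q[abs(q[:,2]-np.median(q[:,2]))<.004]
print('plate',len(q),q.mean(0),'tcp-plate',s['ee_pos'][2]-np.median(q[:,2]),'n',pca_tilt(q).round(4))
co=X[near(k,.035,kz-.035,kz-.008)]; co=co[co[:,2]>np.median(q[:,2])+.012]; co=co[np.hypot(*(co[:,:2]-k).T)>.017]
print('collar',circ(co,.0205)[:2]-k,len(co))
E
python3 tin.py
```

```text
rim 1622 [0.49052109 0.22877893 0.04332907] [0.49048605 0.22896266] 0.0720323957501722 0.07048556998587709
plate 10720 [0.49938885 0.03900267 0.12780951] tcp-plate 0.03126962541678743 n [ 0.0188 -0.0099  0.9998]
collar [0.00077706 0.00054034] 1248
```

{"op": "apply_moves", "data": {"motion": [[[0, 4, 8, 4, -0.007, -0.013, 0], [0, 3, 14, 3, 0, 0, 0], [0, 0, 12, 0, 0, 0, 0], [0, 0, 5, 0, 0, 0, 0], [0, 0, 0, 0, 0, 0, 0], [0, 0, 0, 0, 0, 0, 0], [0, 0, 0, 0, 0, 0, 0]]]}}

```text
time_s: 7.3
ee_pos: [0.4962, 0.0699, 0.1678]
ee_rot: [0.001, 0.98, 0.199, -0.0]
force: [-0.4, -0.3, -4.4]
opening: 0.239
```

```bash
python3 w.py w5.png; python3 tin.py; python3 - <<'E'
from m import *
# rim top by colour edge: outline rows of points in rim band by azimuth
c=np.array([.4915,.231])
m=near(c,.06,.066,.078); p=X[m]; a=np.degrees(np.arctan2(p[:,1]-c[1],p[:,0]-c[0])); r=np.hypot(*(p[:,:2]-c).T)
for k in range(-180,180,30):
    s=(a>=k)&(a<k+30)
    if s.sum()>5: print(k,s.sum(),np.percentile(r[s],[5,50,95]).round(4),np.median(p[s,2]).round(4))
E
```

```text
7.3 [0.4962 0.0699 0.1678] [ 0.0013  0.9801  0.1986 -0.    ] [-0.06 -0.04  2.06 -0.    1.12  1.11] [-0.35 -0.34 -4.39] 0.2389557697660172
[0.56269642 0.09866299 0.31029422]
rim 2506 [0.49059119 0.22917618 0.04345657] [0.49059118 0.22916125] 0.07183438176799818 0.07041732864644062
plate 10797 [0.50973027 0.07540409 0.13675154] tcp-plate 0.030996049197053455 n [1.8e-03 5.0e-04 1.0e+00]
collar [0.00096037 0.00035522] 1251
-180 167 [0.0432 0.0447 0.0472] 0.0695
-150 144 [0.0435 0.0455 0.0474] 0.0695
-120 153 [0.0434 0.0455 0.0472] 0.0696
-90 176 [0.0426 0.0448 0.0466] 0.0695
-60 181 [0.0417 0.0439 0.0456] 0.0696
-30 180 [0.0411 0.0432 0.0448] 0.0696
0 178 [0.0402 0.0423 0.0442] 0.0697
30 207 [0.0399 0.0417 0.0439] 0.0694
60 229 [0.04   0.0415 0.0443] 0.0694
90 222 [0.0408 0.0421 0.0448] 0.0692
120 215 [0.0415 0.0429 0.0457] 0.0692
150 190 [0.0425 0.0438 0.0466] 0.0691
```

View pics/w5.png

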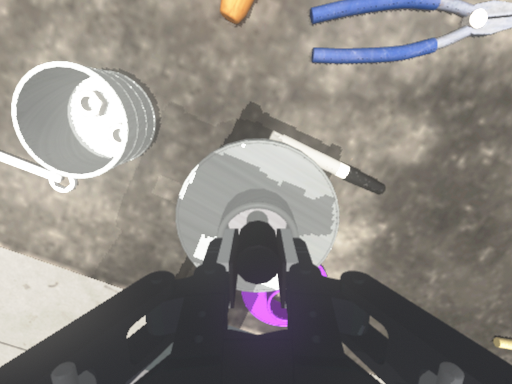

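Two wrist fits agree on the tin mouth at (0.4906,0.2292); the whole rim is visible at (85,120). The lid is level and nested. I'll move it over the tin.

{"op": "apply_moves", "data": {"motion": [[[0, 0, 6, 0, 0, 0, 0], [0, 0, 14, 0, 0, 0, 0], [0, 0, 20, 0, 0, 0, 0], [0, 0, 24, 0, 0, 0, 0], [0, 0, 24, 0, 0, 0, 0], [0, 0, 20, 0, 0, 0, 0], [0, 0, 14, 0, 0, 0, 0], [0, 0, 8, 0, 0, 0, 0], [0, 0, 4, 0, 0, 0, 0], [0, 0, 0, 0, 0, 0, 0], [0, 0, 0, 0, 0, 0, 0], [0, 0, 0, 0, 0, 0, 0]]]}}

```text
time_s: 8.35
ee_pos: [0.4959, 0.2069, 0.167]
ee_rot: [0.002, 0.981, 0.194, -0.001]
force: [-0.2, -0.9, -4.5]
opening: 0.236
```

{"op": "apply_moves", "data": {"motion": [[[0, -2.5, 8, -3, 0, 0, 0], [0, -2, 8, -5, 0, 0, 0], [0, 0, 4, -5, 0, 0, 0], [0, 0, 0, -3, 0, 0, 0], [0, 0, 0, 0, 0, 0, 0], [0, 0, 0, 0, 0, 0, 0], [0, 0, 0, 0, 0, 0, 0], [0, 0, 0, 0, 0, 0, 0]]]}}

```text
time_s: 9.02
ee_pos: [0.4906, 0.2266, 0.1482]
ee_rot: [0.002, 0.981, 0.192, -0.002]
force: [0.1, -0.5, -3.9]
opening: 0.237
```

{"op": "apply_moves", "data": {"motion": [[[0, 0, 2.4, -4, 0.004, -0.003, 0], [0, 0, 0, -6, 0, 0, 0], [0, 0, 0, -6, 0, 0, 0], [0, 0, 0, -3, 0, 0, 0], [0, 0, 0, 0, 0, 0, 0], [0, 0, 0, 0, 0, 0, 0], [0, 0, 0, 0, 0, 0, 0]]]}}

```text
time_s: 9.6
ee_pos: [0.4908, 0.2287, 0.1271]
ee_rot: [0.001, 0.981, 0.192, 0.0]
force: [-0.3, -0.7, -4.2]
opening: 0.237
```

```bash
python3 w.py w6.png; python3 tin.py; python3 - <<'E'
from h import *
im,d,P=cap('scene'); P2=P
K=np.array(P['intrinsics']);x=K@(np.array(P['R'])@[.49,.229,.09]+P['t']);u,v=(x[:2]/x[2]).astype(int);print(u,v)
a=im[v-60:v+60,u-70:u+70]; a=cv2.resize(a,None,fx=3.2,fy=3.2,interpolation=cv2.INTER_CUBIC)
w=cv2.imread('pics/w6.png')[:,:,::-1]; save(np.hstack([a,cv2.resize(w,(400,300))[0:300].repeat(1,0)] if 0 else [a]),'s6.png')
E
```

```text
9.6 [0.4908 0.2287 0.1271] [6.000e-04 9.814e-01 1.919e-01 4.000e-04] [ 0.25  0.11  1.99 -0.    1.05  1.43] [-0.32 -0.73 -4.16] 0.23732474031899561
[0.55756149 0.25636955 0.26971762]
186 234m.py:6: RuntimeWarning: Mean of empty slice.
  c=p.mean(0)[:2]
  ret = um.true_divide(
Traceback (most recent call last):
  File "tin.py", line 4, in <module>
    p=X[near(c,.065,.064,.078)]; print('rim',len(p),circ(p),circ(p,.0435)[:2],p[:,2].max(),np.percentile(p[:,2],90))
                                                    ~~~~^^^
  File "m.py", line 8, in circ
    return least_squares(f,[*c,.04],loss='soft_l1',f_scale=.001).x
           ~~~~~~~~~~~~~^^^^^^^^^^^^^^^^^^^^^^^^^^^^^^^^^^^^^^^^
ValueError: Initial guess is outside of provided bounds
```

View pics/s6.png

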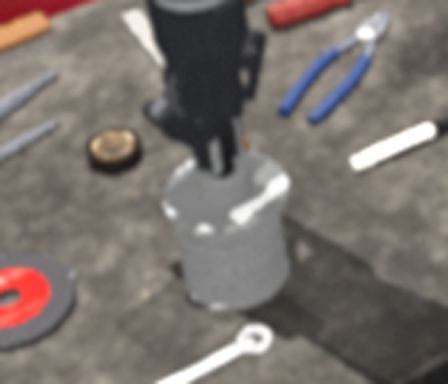

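The scene view shows the lid hovering centred over the tin, with the spanner clear. I'll lower it gently.

{"op": "apply_moves", "data": {"motion": [[[0, 0, 0, -3, 0, 0, 0], [0, 0, 0.2, -3, 0, 0, 0], [0, 0, 0, -2, 0, 0, 0], [0, 0, 0, 0, 0, 0, 0], [0, 0, 0, 0, 0, 0, 0]]]}}

```text
time_s: 10.12
ee_pos: [0.4915, 0.2292, 0.1194]
ee_rot: [0.001, 0.981, 0.192, 0.002]
force: [-0.3, -0.4, -3.8]
opening: 0.236
```

{"op": "apply_moves", "data": {"motion": [[[0, -0.7, 0, -2, 0.001, 0.003, 0], [0, 0, 0, -2, 0, 0, 0], [0, 0, 0, -1, 0, 0, 0], [0, 0, 0, 0, 0, 0, 0], [0, 0, 0, 0, 0, 0, 0]]]}}

```text
time_s: 10.53
ee_pos: [0.4908, 0.2292, 0.1139]
ee_rot: [-0.0, 0.981, 0.192, 0.0]
force: [-0.1, 0.2, -3.6]
opening: 0.239
```

{"op": "apply_moves", "data": {"motion": [[[0, 0, 0, -1, 0, 0, 0], [0, 0, 0, -0.8, 0, 0, 0], [0, 0, 0, 0, 0, 0, 0]]]}}

```text
time_s: 10.78
ee_pos: [0.4909, 0.2292, 0.112]
ee_rot: [-0.0, 0.981, 0.192, 0.0]
force: [-1.0, -0.0, -4.0]
opening: 0.237
```

{"op": "apply_moves", "data": {"motion": [[[0, 0, 0, -0.6, 0, 0, 0], [0, 0, 0, -0.4, 0, 0, 0]]]}}

```text
time_s: 10.95
ee_pos: [0.491, 0.2293, 0.1119]
ee_rot: [-0.0, 0.981, 0.192, 0.0]
force: [-1.8, -0.2, -0.9]
opening: 0.24
```

{"op": "apply_moves", "data": {"motion": [[[0, 0, 0, -0.7, 0, 0, 0], [0, 0, 0, -0.7, 0, 0, 0]]]}}

```text
time_s: 11.12
ee_pos: [0.491, 0.2294, 0.1119]
ee_rot: [-0.0, 0.981, 0.192, -0.0]
force: [-3.2, -1.3, 3.1]
opening: 0.233
```

```bash
sed -i 's/^p=X.*rim.*$//' tin.py; python3 w.py w7.png; python3 tin.py
```

```text
11.1167 [0.491  0.2294 0.1119] [-1.000e-04  9.814e-01  1.921e-01 -3.000e-04] [0.25 0.13 2.   0.   1.02 1.43] [-3.24 -1.27  3.07] 0.23295681004026614
[0.55798287 0.25683415 0.25439713]
plate 10767 [0.50468686 0.23436035 0.08087562] tcp-plate 0.030979085720548083 n [ 1.2e-03 -3.0e-04  1.0e+00]
collar [9.28978687e-04 9.49396620e-05] 1250
```

The plate is at 81 mm, the height expected when the lid is home, and it is level. I'll release.

{"op": "apply_moves", "data": {"motion": [[[0.4, 0, 0, 0.3, 0, 0, 0], [0.7, 0, 0, 0, 0, 0, 0], [1, 0, 0, 0, 0, 0, 0], [1, 0, 0, 0, 0, 0, 0], [1, 0, 0, 0, 0, 0, 0], [1, 0, 0, 0, 0, 0, 0]]]}}

```text
time_s: 11.67
ee_pos: [0.4947, 0.2302, 0.1145]
ee_rot: [-0.001, 0.981, 0.192, 0.005]
force: [0.3, -0.2, 0.1]
opening: 0.998
```

```bash
python3 w.py w8.png; python3 - <<'E'
from m import *
c=(.4915,.2295)
p=X[near(c,.05,.074,.088)&~near(c,.026,-1,1)];print('plate z',np.median(p[:,2]),pca_tilt(p).round(4))
e=edge(near(c,.065,.070,.16),.080); print('cap outline',circ(e).round(4))
p=X[near(c,.03,.102,.112)];print('collar',circ(p),circ(p,.0205)[:2],len(p),np.percentile(p[:,2],[50,90]))
k=near(c,.018,.131,.15); print('knobtop',X[k].mean(0),circ(edge(k,.133)).round(4))
E
```

```text
11.6667 [0.4947 0.2302 0.1145] [-6.000e-04  9.814e-01  1.919e-01  5.100e-03] [0.25 0.13 1.99 0.   1.01 1.43] [ 0.27 -0.22  0.09] 0.9978540164232815
[0.56027846 0.2572362  0.25786665]
plate z 0.08085533297974287 [-7.e-04 -0.e+00  1.e+00]
cap outline [0.4903 0.2288 0.0524]
collar [0.49097075 0.22912188 0.02044541] [0.49094073 0.22911048] 1704 [0.10798384 0.10921808]
knobtop [0.49089338 0.22939204 0.13269937] [0.4909 0.2294 0.0104]
```

View pics/w8.png

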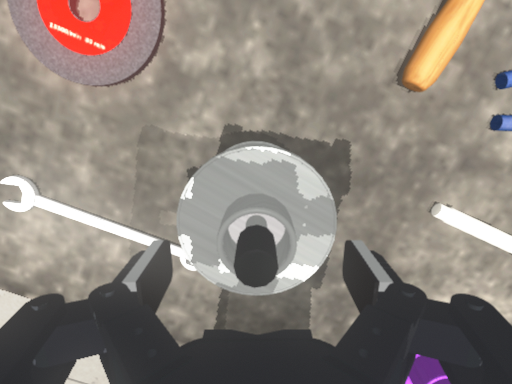

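After release the lid is seated and level at 81 mm, with the collar centred at (0.491,0.229). The wrist image shows the cap at (258,220), centred between the open fingers. I'll go down to the collar.

{"op": "apply_moves", "data": {"motion": [[[1, -3, -0.9, -3, -0.003, 0.008, 0], [1, 0, 0, -6, 0, 0, 0], [1, 0, 0, -6, 0, 0, 0], [1, 0, 0, -3, 0, 0, 0], [1, 0, 0, 0, 0, 0, 0], [1, 0, 0, 0, 0, 0, 0], [1, 0, 0, 0, 0, 0, 0]]]}}

```text
time_s: 12.3
ee_pos: [0.4906, 0.229, 0.0934]
ee_rot: [0.0, 0.981, 0.192, -0.001]
force: [-0.8, -0.3, -0.5]
opening: 1.002
```

{"op": "apply_moves", "data": {"motion": [[[1, 0.3, 0, -4, 0, -0.001, 0], [1, 0, 0, -4, 0, 0, 0], [1, 0, 0, -2, 0, 0, 0], [1, 0, 0, 0, 0, 0, 0], [1, 0, 0, 0, 0, 0, 0], [1, 0, 0, 0, 0, 0, 0]]]}}

```text
time_s: 12.8
ee_pos: [0.4912, 0.2291, 0.0825]
ee_rot: [0.0, 0.981, 0.192, 0.0]
force: [-0.3, -1.0, -1.2]
opening: 1.002
```

{"op": "apply_moves", "data": {"motion": [[[0.7, 0, 0, 0, 0, 0, 0], [0.6, 0, 0, 0, 0, 0, 0], [0.57, 0, 0, 0, 0, 0, 0], [0.5, 0, 0, 0, 0, 0, 0], [0.4, 0, 0, 0, 0, 0, 0], [0.2, 0, 0, 0, 0, 0, 0], [0.2, 0, 0, 0, 0, 0, 0], [0.2, 0, 0, 0, 0, 0, 0]]], "grip_force": 35}}

```text
time_s: 13.47
ee_pos: [0.4917, 0.2294, 0.0833]
ee_rot: [0.0, 0.981, 0.192, 0.001]
force: [0.5, 0.7, -0.4]
opening: 0.527
```

```bash
python3 w.py w9.png; python3 tin.py
```

```text
13.4667 [0.4917 0.2294 0.0833] [0.     0.9814 0.1918 0.0011] [ 0.25  0.17  2.01 -0.    0.96  1.43] [ 0.5   0.68 -0.4 ] 0.5271852630259442
[0.55838348 0.2567552  0.22604829]
  return _methods._mean(a, axis=axis, dtype=dtype,
  ret = ret.dtype.type(ret / rcount)
tin.py:8: RuntimeWarning: Mean of empty slice.
  print('plate',len(q),q.mean(0),'tcp-plate',s['ee_pos'][2]-np.median(q[:,2]),'n',pca_tilt(q).round(4))
  ret = um.true_divide(
m.py:15: RuntimeWarning: Mean of empty slice.
  q=p-p.mean(0); n=np.linalg.svd(q,full_matrices=False)[2][2]; return n*np.sign(n[2])
Traceback (most recent call last):
  File "tin.py", line 8, in <module>
    print('plate',len(q),q.mean(0),'tcp-plate',s['ee_pos'][2]-np.median(q[:,2]),'n',pca_tilt(q).round(4))
                                                                                    ~~~~~~~~^^^
  File "m.py", line 15, in pca_tilt
    q=p-p.mean(0); n=np.linalg.svd(q,full_matrices=False)[2][2]; return n*np.sign(n[2])
                     ~~~~~~~~~~~~~~~~~~~~~~~~~~~~~~~~~~~~~~~^^^
IndexError: index 2 is out of bounds for axis 0 with size 0
```

View pics/w9.png

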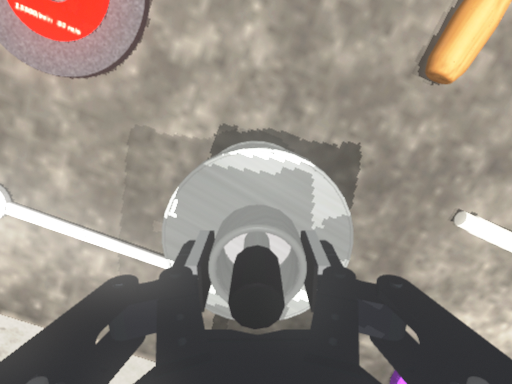

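The collar is gripped: opening 0.527, or about 45 mm, with the pads either side of it at (210,260) and (305,260). I'll lift straight up in small steps.

{"op": "apply_moves", "data": {"motion": [[[0.2, -0.2, -0.2, 2, 0, 0.002, 0], [0.2, 0, 0, 3, 0, 0, 0], [0.2, 0, 0, 3, 0, 0, 0], [0.2, 0, 0, 3, 0, 0, 0], [0.2, 0, 0, 0, 0, 0, 0], [0.2, 0, 0, 0, 0, 0, 0]]]}}

```text
time_s: 14.02
ee_pos: [0.4903, 0.2287, 0.0942]
ee_rot: [0.0, 0.981, 0.192, -0.001]
force: [-0.5, -0.7, -0.9]
opening: 0.532
```

{"op": "apply_moves", "data": {"motion": [[[0.2, 0.8, 0.3, 4, 0, -0.002, 0], [0.2, 0.2, 0, 5, 0, 0, 0], [0.2, 0.2, 0, 5, 0, -0.0005, 0], [0.2, 0.2, 0, 5, 0, -0.0005, 0], [0.2, 0, 0, 2, 0, 0, 0], [0.2, 0, 0, 0, 0, 0, 0], [0.2, 0, 0, 0, 0, 0, 0]]]}}

```text
time_s: 14.6
ee_pos: [0.4921, 0.2291, 0.1182]
ee_rot: [0.0, 0.981, 0.192, 0.001]
force: [-0.0, 0.4, -1.4]
opening: 0.53
```

{"op": "apply_moves", "data": {"motion": [[[0.2, -0.5, 0, 5, 0, 0.001, 0], [0.2, 0, 0, 7, 0, 0, 0], [0.2, 0.2, 0, 7, 0, 0, 0], [0.2, 0.2, 0, 7, 0, -0.0005, 0], [0.2, 0, 0, 4, 0, 0, 0], [0.2, 0, 0, 0, 0, 0, 0], [0.2, 0, 0, 0, 0, 0, 0]]]}}

```text
time_s: 15.18
ee_pos: [0.492, 0.2291, 0.1519]
ee_rot: [0.0, 0.981, 0.192, 0.001]
force: [0.4, -0.2, -1.4]
opening: 0.535
```

{"op": "apply_moves", "data": {"motion": [[[0.2, -0.5, 0, 5, 0, 0.001, 0], [0.2, 0, 0, 7, 0, 0, 0], [0.2, 0.2, 0, 7, 0, 0, 0], [0.2, 0.2, 0, 6, 0, -0.0005, 0], [0.2, 0, 0, 3, 0, 0, 0], [0.2, 0, 0, 0, 0, 0, 0], [0.2, 0, 0, 0, 0, 0, 0], [0.2, 0, 0, 0, 0, 0, 0], [0.2, 0, 0, 0, 0, 0, 0]]]}}

```text
time_s: 15.93
ee_pos: [0.4916, 0.229, 0.1829]
ee_rot: [0.0, 0.981, 0.192, 0.0]
force: [-0.4, -0.3, -1.9]
opening: 0.526
```

```bash
python3 w.py w10.png; python3 - <<'E'
from m import *
s=read_state()['ee_pos']; k=s[:2]
q=X[near(k,.055,s[2]-.012,s[2]+.012)&~near(k,.027,-1,1)];q=q[abs(q[:,2]-np.median(q[:,2]))<.003]
print('cap plate',np.median(q[:,2]),pca_tilt(q).round(4),len(q))
im,d,P=cap('scene'); Y=cloud(d,P); r=np.hypot(Y[...,0]-.491,Y[...,1]-.2292)
p=Y[(r<.05)&(r>.02)&(Y[...,2]>.07)&(Y[...,2]<.09)]; print('disc top',len(p),p.mean(0),pca_tilt(p))
a=cv2.resize(im[110:310,60:310],None,fx=3,fy=3,interpolation=cv2.INTER_CUBIC); save(a,'s10.png')
E
```

```text
15.9333 [0.4916 0.229  0.1829] [3.000e-04 9.814e-01 1.920e-01 4.000e-04] [ 0.25  0.04  1.95 -0.    1.15  1.43] [-0.37 -0.28 -1.87] 0.5260716629923152
[0.55843235 0.25657107 0.32546808]
cap plate 0.18042714786797004 [-3.e-04  2.e-03  1.e+00] 12683
disc top 533 [0.48275672 0.2349062  0.07777478] [-0.01418688  0.00922212  0.99985683]
```

View pics/s10.png

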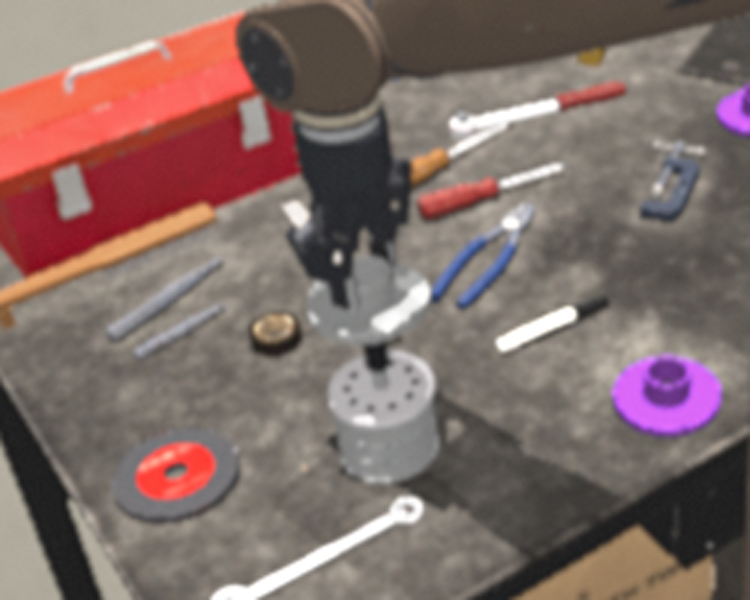

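The view shows the inner lid seated flush and level on the tin, with vent holes and knob visible. The cap is level, 99.6 mm above where it sat, and the bystanders are untouched. I'll hand in.

```bash
python3 -c "
from plant import *
print(job_done())"
```

```text
the job is handed in; nothing more can be done
None
```

I put the double lid on the tin as a pair and let go of the knob, then lifted the cap straight off by its collar. I handed in at about 16 s, still holding the cap; the hand-in gave no verdict.

- **Seating:** Before and after I let go of the knob, the cap plate measured 80.9 mm high and level, against 81 mm expected with the inner lid home. The last scene picture shows the inner lid flush on the rim.
- **Cap:** It is level to about 0.002 rad and 99.6 mm above where it sat. The grip is steady at about 45 mm opening.
- **Forces:** The highest vertical reading I saw was about 3 N, as the lid touched the rim, with about 3 N sideways at the same moment.
- **Bystanders:** The marker and spanner look untouched in the last picture. I did not measure the bystanders again, and the bolt is out of that crop.

**Readings that disagreed:**
- **Tin position:** The top camera put the tin mouth about 2 mm off in x and 5 mm in y from the two matching wrist-camera fits. I used the wrist value.
- **Disc level:** The final depth check from the scene camera gave a disc height of 77.8 mm, as expected, but with about 0.017 rad of tilt. It rests on only 533 partly hidden points. I put more trust in the level reading taken with the wrist camera after releasing the knob, but that was before the cap came off.

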